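# Let a tote tray down a gravity roller track and catch it by the handle

### The job

Push the red knob of the blade stop all the way downhill, so that the blue tote tray is let go and rolls down the roller track. Catch the tray on the run: bring your hand along with its handle, take hold of it while the tray rolls, and slow it gradually to a standstill well before the end stop, without blocking its way. Keep it still there for two seconds, then ease it slowly down until it rests against the yellow end stop, let go and take your hand away. The bottle and the tin must stay upright in the tray, and nothing else on the bench is to be disturbed.

Things in the scene. Friction and masses are not known exactly. Their poses are not given: they have to be found in the camera images.
- track: Fixed aluminium roller track, 820 x 196 mm, on legs. Origin on the bench under its middle; +y uphill along it, +x across, away from the lever's side. Slope 0.08 rad; the plane of the roller tops is 85 mm above the bench over the origin, 80 mm per metre more uphill. Rollers 32 mm in diameter, 45 mm apart, slight drag. Side guides, 168 mm apart inside, stand 18 mm above the roller tops.
- track_stop (a point): Point at the low end of the track, on the centre line at roller top height, in the uphill face of the yellow end stop with its rubber pad, where the tray comes to rest. The stop is a plate across the track, 28 mm high above the rollers. Axes as track.
- gate (a joint): Blade stop, rad. 0: the red blade, 100 mm wide, stands 16 mm above the roller tops across the track, 550 mm uphill of the end stop, and holds the tray. Grows as the lever is pushed downhill; from 1.0 the blade is below the rollers and the tray is free; limit 1.2. Blade and lever turn on one cross shaft 20 mm below the roller tops. Stays where left; about 1 N at the knob moves it.
- gate_knob (a point): Centre of the red ball knob, 28 mm in diameter, at the end of the stop's lever (10 mm rod), on the robot's side, 118 mm from the track's centre line. It runs on an arc of 115 mm radius about the shaft. Joint 0: lever leans 0.35 rad uphill (knob 88 mm above the roller tops, 39 mm uphill of the blade). 1.2: leans 0.85 rad downhill (knob 56 mm above them, 86 mm downhill of the blade).
- tray: Blue open tote tray, 160 mm across the track, 200 mm long, 45 mm high, with a cross handle over its middle; cork pads in the downhill half. Origin under its centre, axes as the track's, tilted with the slope. Nominal 0.5 kg, 0.7 kg loaded; in all 0.4 to 1 kg. Let go, it starts at 0.2 to 0.35 m/s2 and nears 0.12 to 0.25 m/s (time constant 0.6 s); 2.5 to 4 s from blade to end stop.
- tray_front (a point): Middle of the lower edge of the tray's downhill end wall, on its outer face: the wall that meets the blade and the end stop, 100 mm downhill of the tray's origin. To hold the loaded tray on the slope takes 0.3 to 0.8 N. Axes as tray.
- tray_handle (a point): Middle of the tray's handle, a wooden bar 18 mm in diameter that runs across the track (along x) between two thin blue ears at the tray's sides, 148 mm apart. The bar's axis lies 105 mm above the tray's underside (the roller tops), over the tray's centre; beside and under the bar, down to 75 mm above the underside, all is free for the fingers. Axes as tray.
- dye: Small amber bottle with black cap, 48 mm in diameter and 68 mm high, about 0.1 kg, standing loose in the uphill half of the tray. Origin at the centre of its underside, z up.
- tin: Tin with yellow label, 60 mm in diameter and 55 mm high, about 0.1 kg, standing loose in the uphill half of the tray beside the bottle. Origin at the centre of its underside, z up.
- die: Bystander: steel cutting die in the outline of a sandal sole, 200 mm long, 68 mm wide, 30 mm high, flat on the bench beyond the track. Origin under its centre.
- mallet: Bystander: hammer lying on the bench past the low end of the track. Origin under its middle.
- jar: Bystander: jar with brass lid, 70 mm in diameter, 85 mm high, on the bench beyond the track. Origin at the centre of its underside.
There are look-alikes about, which are no part of the job. There is more than one size of the tin; the job needs the middle-sized.

How it is judged:
By the outcome, as a careful person would: the job done as asked, in the order asked, and still so for the second after the job is handed in, with the robot touching nothing.
It also fails if it takes over 45 s, if anything falls off the work surface, if the arm or the gripper's body presses on something with over 40 N, if the wrist force passes 120 N, or if a joint passes its speed limit or range.

### The arm

A 6-joint arm with a two-finger parallel gripper is mounted at the origin on the work surface. World frame = base frame: x ahead of the robot, y to its left, z up, the work surface at z = 0. Lengths are in m, angles in rad, forces in N, time in s.
With the tool pointing down it reaches from about 0.325 to 0.75 m from the base axis. Payload 7.6 kg.
Tool frame: the origin (TCP) lies at the very end of the fingers, on their centre line; the grasp point (between the pads) lies 19 mm behind it; z points along the fingers, y is the direction in which the jaws open and shut (so a half turn about z gives the same grasp; the last joint's range is limited). The gripper opens to 85 mm and grips with 20 to 120 N. Pads are 22 mm wide; open, the fingers measure 114 mm over their backs; the gripper's body (76 mm by 85 mm) begins 54 mm behind the grasp point. The pads swing forward as they close: fully open they stand 13 mm farther back than shut.
Start: joints at [-1.411, 0.052, 1.401, -0, 1.689, -0.07], TCP at [0.12, -0.511, 0.193] pointing down, gripper open.
Joint ranges: [-2.9, 2.9], [-0.91, 2.17], [0.12, 2.37], [-1.06, 4.2], [0.26, 2.73], [-2.93, 2.93]. Speed limits (rad/s): [2.57, 2.57, 3.01, 3.14, 3.14, 3.14].

### API

Orientations are given as [roll, pitch, yaw] about the fixed x, y, z axes, in that order (R = Rz(yaw) Ry(pitch) Rx(roll)).
In Python, from station import observe, read_camera, camera_model, hand_in gives the robot as it stands.
- The arm moves only by the shell command python3 -m crank 'ROWS'. ROWS is text: rows parted by semicolons, each of 7 numbers parted by spaces: the shift along the tool's x, y, z in m, then the turn, a rotation vector about the tool's x, y, z in rad, then the finger opening in m, from 0 to 0.0854. A call has 1 to 20 rows; each row shifts and turns the pose as measured when the row begins, along the tool's axes as they then stand; what a row does not reach is not made up. A row lasts 1/12 s, in which the tool goes at most 41.7 mm and 7.16 degrees, less where a joint would pass 70% of its speed; a pose out of reach is approached as far as the arm can. A call is refused whole if a number of a shift passes 0.0417 or a number of a turn 0.125, either way. A call with a gripper value outside its range is refused whole. The fingers move at their own pace and stop on an object; the grip force is fixed at half the most. Time passes only in rows, so rows that do not move let the fingers close. It gives the time, the measured TCP pose, the force and the opening at its end, in the units of the state.
- observe(): the state, without advancing time (a new reading comes with each control period).
- read_camera(name): name is "scene" or "top" or "wrist"; returns (picture, depth): 480x640x3 uint8, blue, green, red; 480x640 float32, m along the optical axis (not along the pixel's ray), 0 where there is no reading.
- camera_model(name): a dict with "camera_matrix" (3x3 intrinsics, pixels), "k1" (the pictures are not rectified: a ray, as slopes to the right and down, at radius r is drawn at 1 + k1 r^2 times it, then the intrinsics apply), "view" (4x4, takes a point from world to camera coordinates). Camera axes: x right, y down, z forward; pixel columns grow to the right and rows downward; lengths in m; the calibration is good to about 2 mm. A picture is of the moment at which its call begins: read the wrist's pose just before it. camera_model takes no time and is no camera call; for the wrist camera it gives the pose at the moment of the call.
- hand_in(): hands the job in, once; it reports no verdict.
The state is a dict: "t": time; "joint_positions": joint angles; "joint_velocities": joint speeds; "joint_torque": joint torques, N m; "tcp_pos": TCP position; "tcp_rot": TCP orientation; "force": force on the tool from outside, world axes, zero at the start; "ft_torque": the same for the moment, N m; "grip_width": finger opening in m.
Only numpy, scipy, OpenCV 4.12 (cv2) and the standard library are available. Lean on these libraries where they do the work, as an engineer would, in place of code of your own. Each camera call takes 0.05 s, during which the arm holds its last target. There are 200 camera calls.

## Working session

There is one attempt and no reset: what is moved stays moved. The work goes in short steps, Python scripts to look and compute and a shell command to move; the robot and the scene stay as the last step left them, time stands still between calls to the robot, and variables do not carry over. Pictures are saved under pics/ and viewed, about 8 in all and at most 12, crops included, and the job is handed in when it is done.

```bash
mkdir -p pics; ls
python3 - <<'E'
from station import *
import cv2,numpy as np
print(observe())
for n in("scene","top"):
    p,d=read_camera(n); cv2.imwrite(f"pics/{n}0.png",p); np.save(f"pics/{n}0.npy",d)
    m=camera_model(n); print(n,m)
E
```

```text
pics
{'t': 0.0, 'joint_positions': array([-1.41134595e+00,  5.28572354e-02,  1.40172118e+00, -5.78254077e-06,
        1.68857655e+00, -7.02747286e-02]), 'joint_velocities': array([-3.45636730e-04,  3.59964679e-04,  3.31011633e-04,  1.26445784e-03,
        1.00531664e-03, -9.43431812e-05]), 'joint_torque': array([ 7.04652412e-04, -3.81665719e+01, -3.60186195e+01,  6.96065285e-05,
        6.25948000e-03, -2.77096149e-06]), 'tcp_pos': array([ 0.11952515, -0.51085166,  0.19216354]), 'tcp_rot': array([-3.14003380e+00, -1.03971253e-04,  2.29724354e-01]), 'force': array([-0.82947048,  0.07711563,  0.8271456 ]), 'ft_torque': array([ 0.00331288, -0.03607532, -0.01092144]), 'grip_width': 0.085656158100537}
scene {'camera_matrix': array([[515.41719433,   0.        , 318.22346209],
       [  0.        , 515.41719433, 239.0668536 ],
       [  0.        ,   0.        ,   1.        ]]), 'k1': -0.11042867255427855, 'view': array([[-0.62895094,  0.77726396,  0.01677654,  0.39220943],
       [ 0.53817532,  0.45085402, -0.71210812, -0.23392903],
       [-0.56105975, -0.43885235, -0.70186934,  2.10523424],
       [ 0.        ,  0.        ,  0.        ,  1.        ]])}
top {'camera_matrix': array([[483.16535654,   0.        , 317.07483182],
       [  0.        , 483.16535654, 239.26082704],
       [  0.        ,   0.        ,   1.        ]]), 'k1': -0.015158460818807536, 'view': array([[ 0.01090829, -0.99993937, -0.00150296, -0.0141045 ],
       [-0.99877211, -0.01082289, -0.04834392,  0.59692287],
       [ 0.04832472,  0.00202847, -0.99882962,  1.48503946],
       [ 0.        ,  0.        ,  0.        ,  1.        ]])}
```

View pics/scene0.png

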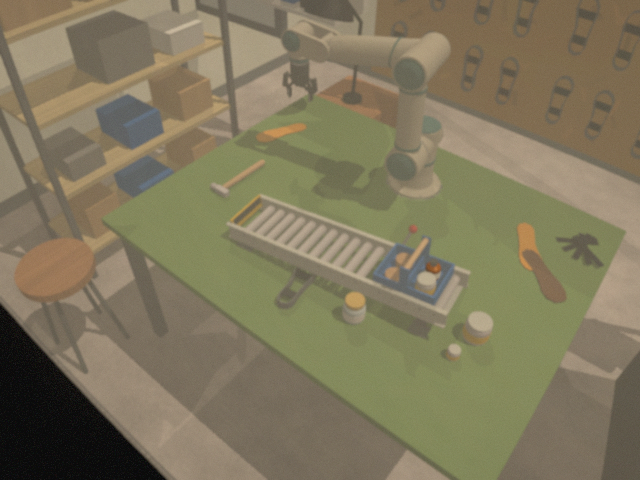

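View pics/top0.png

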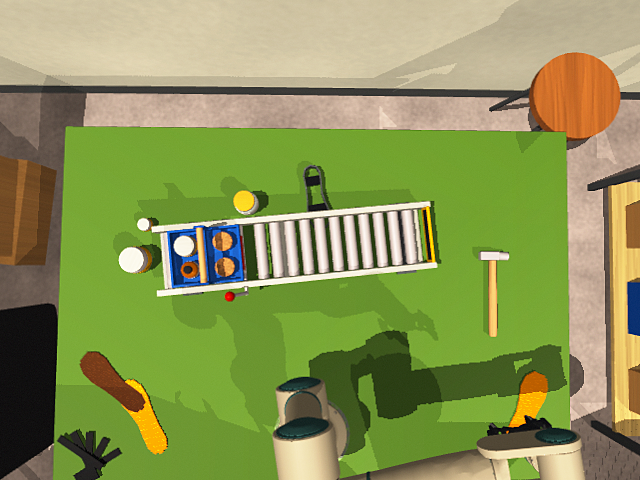

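The scene view shows the track with the tray at its uphill end. In the top view, the red knob is at about (230,296), the handle bar runs from (199,228) to (205,282), the yellow stop is near (430,234), the jar is at (246,202) and the rails run (157,293)→(436,265). Uphill is to the left, which is world +y.

```bash
cat > h.py <<'E'
import numpy as np,cv2
from station import *
def ray(m,uv):
    uv=np.atleast_2d(np.float64(uv));K=m["camera_matrix"];k=m["k1"]
    q=cv2.undistortPoints(uv[:,None],K,np.array([k,0,0,0,0.]))[:,0]
    R=m["view"][:3,:3];t=m["view"][:3,3]
    return -R.T@t,np.c_[q,np.ones(len(q))]@R,
def dep(m,uv,d):
    c,r=ray(m,uv);return c+r*np.asarray(d)[:,None]
def onz(m,uv,z):
    c,r=ray(m,uv);return c+r*((z-c[2])/r[:,2])[:,None]
def cent(mask):
    n,l,s,c=cv2.connectedComponentsWithStats(mask.astype(np.uint8));return [(s[i],c[i],l==i) for i in np.argsort(-s[1:,4])+1]
E
python3 - <<'E'
from h import *
m=camera_model("top");p=cv2.imread("pics/top0.png");d=np.load("pics/top0.npy")
h=cv2.cvtColor(p,cv2.COLOR_BGR2HSV).astype(int);H,S,V=h[...,0],h[...,1],h[...,2]
vv,uu=np.nonzero(np.ones(d.shape));P=dep(m,np.c_[uu,vv],d.ravel()).reshape(480,640,3)
roi=np.zeros(d.shape,bool);roi[195:305,150:445]=1
def show(n,mask,k=2):
    for s,c,M in cent(mask&roi)[:k]:
        q=P[M];print(n,s,c.round(1),np.median(q,0).round(4),q.min(0).round(3),q.max(0).round(3))
show("red",((H<5)|(H>175))&(S>180)&(V>90),3)
show("yellow",(H>18)&(H<30)&(S>150)&(V>100),3)
w=(S<40)&(V>150);show("white",w)
# handle: points high above rollers
hi=(P[...,2]>0.185)&(P[...,2]<0.26); show("hi",hi,4)
# white rail edges
for s,c,M in cent(w&roi)[:3]:
    if s[4]>300:
        vs,us=np.nonzero(M);q=np.array([[u,f(vs[us==u])] for u in np.unique(us) for f in (min,max)])
print(P[[266,270,274,280,285,290],300].round(4))
print(P[[210,214,218,222,226],300].round(4))
print(P[232:238,425:437:2,2].round(3))
E
```

```text
red [225 292   9   9  65] [229.2 296. ] [0.4317 0.228  0.1982] [0.421 0.218 0.19 ] [0.442 0.241 0.208]
red [240 236   5  34  47] [242.  252.4] [0.55   0.2091 0.1132] [0.504 0.202 0.108] [0.599 0.216 0.122]
yellow [421 206  15  57 281] [428.9 233.5] [ 0.6162 -0.3429  0.0742] [ 0.525 -0.377 -0.008] [ 0.704 -0.011  1.512]
yellow [233 195  21  16 279] [243.2 201.7] [0.7047 0.2133 0.0841] [ 0.678  0.183 -0.006] [0.735 0.259 0.093]
yellow [150 257   2   6  10] [150.4 259.4] [0.5285 0.5061 0.0229] [0.521 0.505 0.015] [0.536 0.508 0.029]
white [ 157  263  280   33 1370] [294.5 279.1] [0.4761 0.0553 0.103 ] [ 0.426 -0.363  0.   ] [0.527 0.448 1.512]
white [ 152  202  279   30 1211] [297.1 215.6] [0.6628 0.0373 0.0999] [ 0.525 -0.362 -0.001] [0.71  0.466 1.512]
hi [193 225  19  61 438] [201.6 255.1] [0.5416 0.3015 0.2167] [0.461 0.279 0.19 ] [0.623 0.326 0.225]
hi [225 292  10  10  82] [229.6 296.3] [0.4316 0.2273 0.1969] [0.417 0.216 0.186] [0.442 0.241 0.208]
hi [184 267   2   4   5] [184.4 268.8] [0.5031 0.3558 0.1858] [0.5   0.353 0.185] [0.509 0.357 0.188]
hi [188 267   1   1   1] [188. 267.] [0.5087 0.3457 0.1852] [0.509 0.346 0.185] [0.509 0.346 0.185]
[[ 5.135e-01  4.490e-02 -5.000e-04]
 [ 5.009e-01  4.500e-02 -7.500e-03]
 [ 4.885e-01  4.460e-02 -2.400e-03]
 [ 4.733e-01  4.080e-02  9.590e-02]
 [ 4.544e-01  4.400e-02  2.400e-03]
 [ 4.386e-01  4.410e-02 -3.400e-03]]
[[6.892e-01 4.710e-02 6.000e-04]
 [6.668e-01 4.320e-02 9.750e-02]
 [6.547e-01 4.290e-02 1.008e-01]
 [6.454e-01 4.390e-02 7.200e-02]
 [6.328e-01 4.340e-02 8.020e-02]]
[[ 0.058  0.074  0.071 -0.001  0.001 -0.006]
 [ 0.065  0.078  0.077  0.001 -0.003  0.009]
 [ 0.062  0.078  0.079  0.08  -0.004 -0.002]
 [ 0.064  0.08   0.082  0.081  0.    -0.002]
 [ 0.058  0.083  0.079  0.072 -0.002  0.001]
 [ 0.055  0.075  0.081  0.083  0.001  0.004]]
```

Run:
```python
import cv2
p=cv2.imread("pics/top0.png")[185:310,140:450]
cv2.imwrite("pics/crop.png",cv2.resize(p,None,fx=2.55,fy=2.55,interpolation=cv2.INTER_CUBIC))
```

```text
(no output)
```

View pics/crop.png

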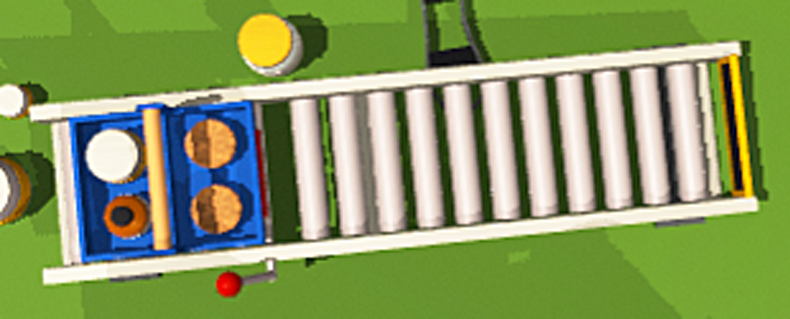

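The crop shows the tray with the white-lidded tin and the bottle in its uphill half. The red knob is at about (228,285) in the crop, beside the near rail, and the yellow stop is at the far right. Next I fit the track frame.

Run:
```python
from h import *
m=camera_model("top");p=cv2.imread("pics/top0.png");d=np.load("pics/top0.npy")
h=cv2.cvtColor(p,cv2.COLOR_BGR2HSV).astype(int);H,S,V=h[...,0],h[...,1],h[...,2]
vv,uu=np.nonzero(np.ones(d.shape));P=dep(m,np.c_[uu,vv],d.ravel()).reshape(480,640,3)
# rails: white, z between 0.07,0.15
w=(S<40)&(V>150)
mid=[]
for lo,hi in((262,298),(200,233)):
    R=np.zeros(d.shape,bool);R[lo:hi,150:440]=1
    M=cent(w&R)[0][2]&(P[...,2]>.06)&(P[...,2]<.15)
    q=P[M]; vx,vy,x0,y0=cv2.fitLine(q[:,:2].astype(np.float32),cv2.DIST_HUBER,0,.01,.01).ravel()
    print("rail yaw",np.arctan2(-vx*np.sign(vy),abs(vy)),"x at y=0",x0-vx/vy*y0,"z fit",np.polyfit(q[:,1],q[:,2],1))
R=np.zeros(d.shape,bool);R[195:305,150:445]=1
ye=cent(R&(H>18)&(H<30)&(S>150)&(V>100))[0][2]
q=P[ye&(P[...,2]>.06)&(P[...,2]<.1)];print("stop",np.median(q,0),q.mean(0))
for u in (0,1): pass
vs,us=np.nonzero(ye);
top=[(us[vs==v].min(),v) for v in range(212,258,5)];print("stop left edge z=.085",onz(m,np.array(top,float)-[.5,0],.082).round(4).tolist())
hd=(P[...,2]>0.20)&(P[...,2]<.24)&R;hd=cent(hd)[0][2];q=P[hd]
vx,vy,x0,y0=cv2.fitLine(q[:,:2].astype(np.float32),cv2.DIST_HUBER,0,.01,.01).ravel()
print("handle",q.mean(0),np.median(q,0),"bar yaw",np.arctan2(vy*np.sign(vx),abs(vx)),q[:,0].min(),q[:,0].max())
red=cent(R&((H<5)|(H>175))&(S>180)&(V>90))
print("knob uv",red[0][1],onz(m,red[0][1],.195),"blade",P[red[1][2]].mean(0))
# scene camera depth check of knob
ms=camera_model("scene");ps=cv2.imread("pics/scene0.png");ds=np.load("pics/scene0.npy");hs=cv2.cvtColor(ps,cv2.COLOR_BGR2HSV).astype(int)
r=((hs[...,0]<6)|(hs[...,0]>174))&(hs[...,1]>120);r[:,:395]=0;r[:200]=0;r[260:]=0;r[:,425:]=0
s,c,M=cent(r)[0];print(s,c)
A,a=ray(ms,c);B,b=ray(m,red[0][1]);k=np.linalg.lstsq(np.c_[a[0],-b[0]],B-A,rcond=None)[0];print("knob tri",A+a[0]*k[0],B+b[0]*k[1])
o=observe();print(o["t"])
```

```text
rail yaw 0.11112352 x at y=0 0.48218474 z fit [0.08130195 0.09870488]
rail yaw 0.10864265 x at y=0 0.6676431 z fit [0.08225163 0.09662836]
stop [ 0.61318402 -0.34208447  0.07890777] [ 0.61469126 -0.34172451  0.07834665]
stop left edge z=.085 [[0.6783, -0.3173, 0.082], [0.6633, -0.3173, 0.082], [0.6485, -0.3203, 0.082], [0.6336, -0.3203, 0.082], [0.6188, -0.3232, 0.082], [0.6039, -0.3232, 0.082], [0.5891, -0.3262, 0.082], [0.5743, -0.3292, 0.082], [0.5595, -0.3292, 0.082], [0.5447, -0.3321, 0.082]]
handle [0.54152919 0.3014848  0.21653205] [0.54161451 0.30147021 0.21675409] bar yaw 0.10704332 0.46132101153644256 0.622698954956317
knob uv [229.18461538 296.        ] [[0.43141482 0.2290753  0.195     ]] blade [0.55194614 0.2091817  0.11313821]Traceback (most recent call last):
  File "<stdin>", line 27, in <module>
IndexError: list index out of range
```

```bash
cat >> h.py <<'E'
yw,be=.1095,.08
X=np.array([np.cos(yw),np.sin(yw),0]);Y=np.array([np.sin(yw)*np.cos(be),-np.cos(yw)*np.cos(be),-np.sin(be)]);Z=np.cross(X,Y)
H0=np.array([.5418,.3015,.2090])   # handle axis at start
T=np.c_[X,Y,Z]
def abc(p): return (np.asarray(p)-H0)@T*1000   # across, downhill, down, mm from start handle
from scipy.spatial.transform import Rotation as Ro
def st():
    o=observe();R=Ro.from_euler("xyz",o["tcp_rot"]);
    print("t %.2f abc"%o["t"],abc(o["tcp_pos"]).round(1),"rotvec to go",(R.inv()*Ro.from_matrix(T)).as_rotvec().round(3),"F",o["force"].round(1),"w %.4f"%o["grip_width"]);return o,R
E
python3 -m crank '0 0 -0.02 0.04 0 0.06 0.0; 0.02 -0.02 -0.02 0.04 0 0.06 0.0; 0.02 -0.02 -0.02 0 0 0 0'
python3 -c "
from h import *
o,R=st();print(R.inv().apply(np.array([.40,-.12,.27])-o['tcp_pos']))"
```

```text
t: 0.35
tcp_pos: [0.1516, -0.4656, 0.2478]
tcp_rot: [-3.04, 0.008, 0.099]
force: [0.3, -0.1, -0.2]
grip_width: 0.0515
t 0.35 abc [-471.7  714.5  -96.2] rotvec to go [-0.022  0.007 -0.011] F [ 0.3 -0.1 -0.2] w 0.0515
[ 0.28126203 -0.32014363  0.0079795 ]
```

```bash
python3 -m crank '0.028 -0.032 0 -0.02 0.005 -0.01 0;0.028 -0.032 0 0 0 0 0;0.028 -0.032 0 0 0 0 0;0.028 -0.032 0 0 0 0 0;0.028 -0.032 0 0 0 0 0;0.028 -0.032 0 0 0 0 0;0.028 -0.032 0 0 0 0 0;0.028 -0.032 0 0 0 0 0;0.028 -0.032 0 0 0 0 0'
python3 -c "
from h import *
o,R=st();print(o['tcp_pos'],o['joint_velocities'].round(2),R.inv().apply(H0+T@[-.118,.015,-.07]-o['tcp_pos']))"
```

```text
t: 1.1
tcp_pos: [0.3666, -0.1576, 0.2712]
tcp_rot: [-3.062, 0.002, 0.1]
force: [1.2, -0.9, -0.4]
grip_width: -0.0001
t 1.10 abc [-224.4  430.8  -97. ] rotvec to go [ 0.     0.001 -0.01 ] F [ 1.2 -0.9 -0.4] w -0.0001
[ 0.36655206 -0.15760699  0.27121759] [ 1.22  0.16 -0.18  0.07 -0.05  1.24] [ 0.10232572 -0.41686761  0.02667254]
```

```bash
python3 -m crank '0.01 -0.041 0.002 0 0 -0.01 0;0.01 -0.041 0.002 0 0 0 0;0.01 -0.041 0.002 0 0 0 0;0.01 -0.041 0.002 0 0 0 0;0.01 -0.041 0.002 0 0 0 0;0.01 -0.041 0.002 0 0 0 0;0.01 -0.041 0.002 0 0 0 0;0.01 -0.041 0.003 0 0 0 0;0.01 -0.041 0.003 0 0 0 0;0.01 -0.041 0.003 0 0 0 0;0 0 0 0 0 0 0;0 0 0 0 0 0 0'
python3 -c "
from h import *
o,R=st();print(R.inv().apply(H0+T@[-.118,.012,-.03]-o['tcp_pos']))
p,d=read_camera('wrist');cv2.imwrite('pics/w1.png',p)
p,d=read_camera('top');cv2.imwrite('pics/t1.png',p[150:330,130:450])"
```

```text
t: 2.1
tcp_pos: [0.415, 0.2627, 0.2755]
tcp_rot: [-3.06, 0.009, 0.12]
force: [0.0, -0.2, 0.1]
grip_width: 0.0001
t 2.10 abc [-130.3   19.3  -68.3] rotvec to go [-0.001  0.01   0.01 ] F [ 0.  -0.2  0.1] w 0.0001
[ 0.01276482 -0.00709479  0.03813892]
```

View pics/w1.png

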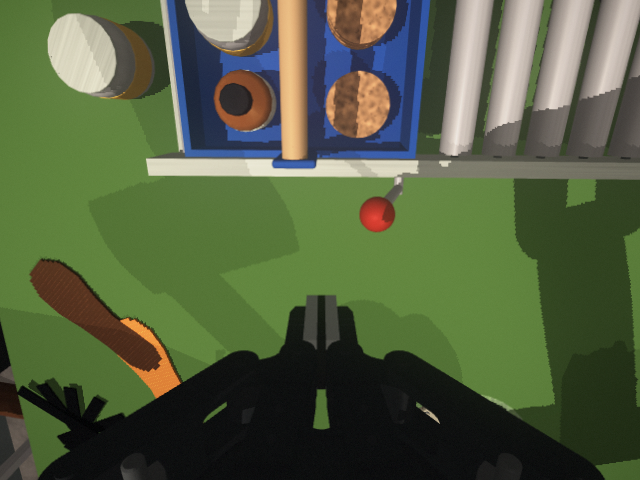

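The wrist view shows the knob at (377,214), downhill of the closed fingertips at (321,300). The handle bar is upright in the picture at column 293, so the hand is aligned with the track. The camera sits on the track side, so I check its clearance and the knob and handle positions before going down.

Run:
```python
from h import *
o,R=st();m=camera_model("wrist");V=m["view"];c=-V[:3,:3].T@V[:3,3]
print("cam in tool",R.inv().apply(c-o["tcp_pos"]))
p,d=read_camera("wrist");h=cv2.cvtColor(p,cv2.COLOR_BGR2HSV).astype(int)
r=((h[...,0]<6)|(h[...,0]>174))&(h[...,1]>170)&(h[...,2]>80);r[:160]=0;r[260:]=0
s,cc,M=cent(r)[0];v,u=np.nonzero(M);q=dep(m,np.c_[u,v],d[M]);print("knob",s,cc,abc(np.median(q,0)),abc(q[np.argmax(q[:,2])]))
C,rr=ray(m,cc);print("knob ray on c=17",[abc(C+rr[0]*k) for k in [np.median(d[M])+.008]])
w=(h[...,0]>8)&(h[...,0]<25)&(h[...,1]>60)&(h[...,2]>150);w[:, :270]=0;w[:,318:]=0;w[155:]=0
s,cc,M=cent(w)[0];v,u=np.nonzero(M);q=dep(m,np.c_[u,v],d[M]);print("bar",s,cc,np.median((q-H0)@T*1000,0))
```

```text
t 2.20 abc [-130.3   20.7  -68.5] rotvec to go [-0.002  0.009  0.007] F [ 0.5  0.1 -0.2] w 0.0001
cam in tool [ 0.08362368 -0.00113637 -0.18158057]
knob [358 199  34  32 826] [374.29176755 214.75423729] [-114.20272904   59.9786228     4.91909097] [ -44.96121532   19.21489466 -249.25660704]
knob ray on c=17 [array([-116.46502288,   61.31799429,   12.37601087])]
bar [ 275    0   27  155 3630] [288.74545455  75.7231405 ] [-20.04029169  -1.18389781  -9.47711856]
```

```bash
python3 -m crank '0.006 -0.004 0.036 0 0.005 0.007 0;0.007 -0.004 0.039 0 0 0 0;0 0 0.039 0 0 0 0;0 0 0 0 0 0 0' ; python3 -c "
from h import *
st()"
```

```text
t: 2.58
tcp_pos: [0.4295, 0.275, 0.164]
tcp_rot: [-3.057, -0.007, 0.1]
force: [-1.4, -0.7, -2.0]
grip_width: 0.0
t 2.58 abc [-114.5   17.6   43.8] rotvec to go [-0.004 -0.008 -0.009] F [-1.4 -0.7 -2. ] w 0.0000
```

```bash
python3 -m crank '-0.002 0.03 0.001 0 -0.005 -0.005 0;0 0.035 0.002 0 0 0 0;0 0.035 0.003 0 0 0 0' ; python3 -c "
from h import *
st()"
```

```text
t: 2.83
tcp_pos: [0.44, 0.1801, 0.1648]
tcp_rot: [-3.043, -0.019, 0.113]
force: [1.0, -0.6, -0.6]
grip_width: -0.0001
t 2.83 abc [-114.5  112.8   35.3] rotvec to go [-0.018 -0.018  0.005] F [ 1.  -0.6 -0.6] w -0.0001
```

```bash
python3 -m crank '-0.002 0.019 0.012 -0.015 -0.015 0.004 0;0 0.019 0.012 0 0 0 0' ; python3 -c "
from h import *
st()"
```

```text
t: 3.0
tcp_pos: [0.447, 0.1385, 0.1508]
tcp_rot: [-3.059, -0.022, 0.104]
force: [-0.5, 0.3, 0.2]
grip_width: 0.0
t 3.00 abc [-112.1  155.9   45.9] rotvec to go [-0.002 -0.022 -0.003] F [-0.5  0.3  0.2] w 0.0000
```

```bash
python3 -m crank '-0.002 0.01 0.006 0 -0.01 0 0'
python3 - <<'E'
from h import *
st()
p,d=read_camera("top");m=camera_model("top");cv2.imwrite("pics/t2.png",cv2.resize(p[180:320,140:380],None,fx=3,fy=3))
h=cv2.cvtColor(p,cv2.COLOR_BGR2HSV).astype(int)
r=((h[...,0]<6)|(h[...,0]>174))&(h[...,1]>170)&(h[...,2]>80);r[:240]=0;r[:,:200]=0;r[:,300:]=0;r[310:]=0
for s,cc,M in cent(r)[:3]:
    v,u=np.nonzero(M);q=dep(m,np.c_[u,v],d[M]);print(s,cc,abc(np.median(q,0)))
E
```

```text
t: 3.08
tcp_pos: [0.4471, 0.1259, 0.1467]
tcp_rot: [-3.06, -0.016, 0.102]
force: [0.7, 0.9, -0.0]
grip_width: 0.0
t 3.08 abc [-113.3  168.7   49. ] rotvec to go [-0.001 -0.017 -0.006] F [ 0.7  0.9 -0. ] w 0.0000
[250 240   4  29  34] [251.23529412 254.73529412] [-11.20043824 124.46875335 101.78448982]
```

View pics/t2.png

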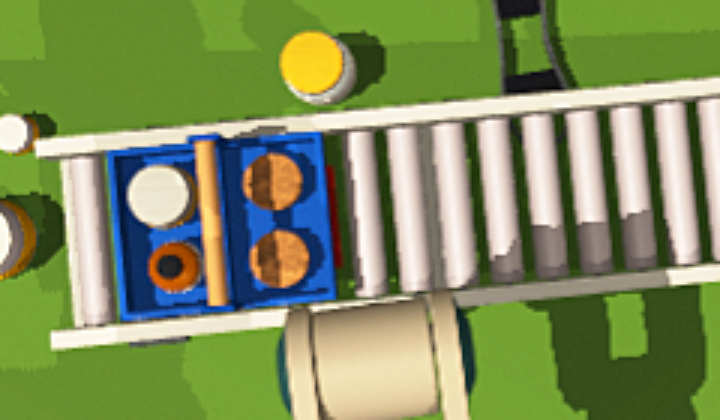

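```bash
python3 -m crank '-0.003 0.008 0.003 0 -0.01 0 0' ; python3 -c "
from h import *
o,R=st();print(o['ft_torque'],o['joint_velocities'].round(2))"
```

```text
t: 3.22
tcp_pos: [0.4457, 0.1161, 0.1451]
tcp_rot: [-3.06, -0.008, 0.1]
force: [-0.4, 1.0, -0.1]
grip_width: 0.0001
t 3.22 abc [-115.8  178.4   49.8] rotvec to go [-0.001 -0.009 -0.009] F [-0.4  1.  -0.1] w 0.0001
[-0.03300673 -0.04876635  0.04371274] [-0.3  -0.03  0.08 -0.02  0.08 -0.27]
```

Run:
```python
from h import *
p,d=read_camera("wrist");m=camera_model("wrist");cv2.imwrite("pics/w2.png",p)
h=cv2.cvtColor(p,cv2.COLOR_BGR2HSV).astype(int)
r=((h[...,0]<6)|(h[...,0]>174))&(h[...,1]>150)&(h[...,2]>60)
for s,cc,M in cent(r)[:3]:
    v,u=np.nonzero(M);q=dep(m,np.c_[u,v],d[M]);print("red",s,cc,abc(np.median(q,0)))
st()
```

```text
red [ 269  271   51   51 1453] [288.66207846 293.38403304] [-110.1155235   163.33145932   17.26542243]
red [230   0  11  21 183] [234.98907104   9.13114754] [ 30.11424935 130.81008349 102.49374851]
red [234  44   2   3   3] [234.33333333  45.        ] [ 11.49375283 128.12211723 102.90304004]
t 3.27 abc [-116.3  180.    50.5] rotvec to go [ 0.    -0.007 -0.01 ] F [ 0.9 -1.5 -0.1] w -0.0005
```

View pics/w2.png

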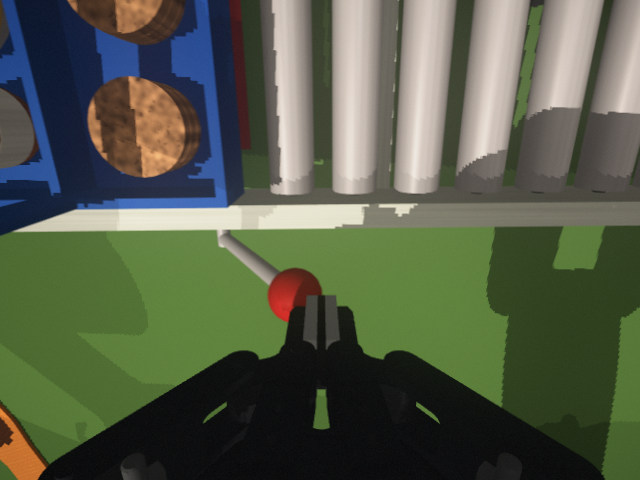

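The wrist view shows the knob at (289,293). It is now uphill of the fingertips at (321,297), so the lever is only about 0.95 rad over and the fingers have slipped past it. I check whether the tray is already moving.

```bash
cat >> h.py <<'E'
def handle(cam="top",save=None):
    o=observe();p,d=read_camera(cam) if cam!="wrist" else (None,None)
    if cam=="wrist": m=camera_model(cam);p,d=read_camera(cam)
    else: m=camera_model(cam)
    if save: cv2.imwrite(save,p);np.save(save[:-3]+"npy",d)
    h=cv2.cvtColor(p,cv2.COLOR_BGR2HSV).astype(int)
    w=(h[...,0]>6)&(h[...,0]<25)&(h[...,1]>50)&(h[...,2]>90)
    v,u=np.nonzero(w);q=(dep(m,np.c_[u,v],d[w])-H0)@T*1000
    k=(abs(q[:,0])<76)&(q[:,2]<3)&(q[:,2]>-18)&(abs(q[:,1]-200)<320);q=q[k]
    if len(q)<20: print("no handle",len(q));return
    b=np.median(q[:,1]);q=q[abs(q[:,1]-b)<12]
    print("handle t %.2f n %d b %.1f (mid %.1f) c %.1f"%(o["t"],len(q),q[:,1].mean(),(q[:,1].min()+q[:,1].max())/2,np.median(q[:,2])))
E
python3 - <<'E'
from h import *
handle();handle();handle("wrist")
E
```

```text
handle t 3.27 n 322 b 23.2 (mid 23.0) c -8.2
handle t 3.32 n 325 b 23.3 (mid 23.1) c -8.4
no handle 0
```

The tray is still held: its handle sits at b=23 and isn't moving. I lift, go back over the knob and push again deeper, against the rod.

```bash
python3 -m crank '-0.001 0.008 -0.015 0 0 -0.005 0;0 0 -0.035 0 0 0 0;0 0 -0.035 0 0 0 0;0 -0.03 0 0 0 0 0;0 -0.041 0 0 0 0 0;0 0 0 0 0 0 0';python3 - <<'E'
from h import *
st();handle("top");handle("wrist","pics/w3.png")
p=cv2.imread("pics/w3.png");d=np.load("pics/w3.npy");m=camera_model("wrist")
h=cv2.cvtColor(p,cv2.COLOR_BGR2HSV).astype(int)
r=((h[...,0]<6)|(h[...,0]>174))&(h[...,1]>150)&(h[...,2]>60)
for s,cc,M in cent(r)[:2]:
    v,u=np.nonzero(M);D=np.median(d[M]);C,rr=ray(m,cc);print("red",s,cc,abc(C+rr[0]*D),abc(C+rr[0]*(D+.009)))
E
```

```text
t: 3.92
tcp_pos: [0.4361, 0.1767, 0.2388]
tcp_rot: [-3.058, -0.005, 0.107]
force: [0.4, 1.2, -0.0]
grip_width: 0.0003
t 3.92 abc [-118.7  109.8  -38.7] rotvec to go [-0.004 -0.005 -0.002] F [ 0.4  1.2 -0. ] w 0.0003
handle t 3.92 n 321 b 23.2 (mid 22.8) c -8.4
handle t 3.97 n 5448 b 26.2 (mid 24.9) c -9.2
red [373 225  36  29 555] [390.1963964  241.76216216] [-117.74289227  162.73650506   16.89572143] [-120.69686838  164.52812427   25.39908777]
red [343   9   2   2   2] [343.5   9.5] [ 49.80856173 131.59775127 102.54012647] [ 52.59191965 132.20378859 113.01463838]
```

```bash
python3 -m crank '0 -0.002 0.033 0 0 0 0;0 0 0.035 0 0 0 0;0 0 0.033 0 0 0 0;0 0 0 0 0 0 0' ;python3 - <<'E'
from h import *
st();handle("wrist","pics/w4.png")
E
```

```text
t: 4.35
tcp_pos: [0.4365, 0.1823, 0.1348]
tcp_rot: [-3.061, -0.007, 0.106]
force: [-0.6, -0.0, -1.9]
grip_width: 0.0001
t 4.35 abc [-117.7  112.6   65.4] rotvec to go [-0.    -0.007 -0.003] F [-0.6 -0.  -1.9] w 0.0001
handle t 4.35 n 12769 b 27.9 (mid 25.5) c -9.0
```

View pics/w4.png

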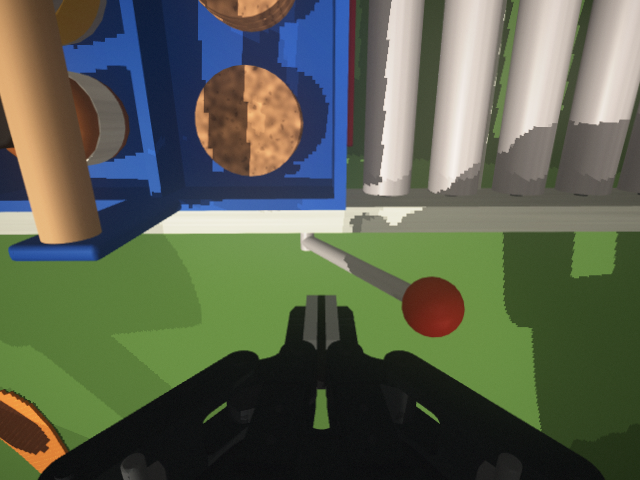

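The fingertips at (321,297) are now uphill of the knob at (433,307), and the rod is in reach. I push again.

```bash
python3 -m crank '0 0.014 0 0 0 0 0;0 0.014 0 0 0 0 0;0 0.012 0 0 0 0 0' ;python3 - <<'E'
from h import *
o,R=st();print(o['joint_velocities'].round(2))
E
```

```text
t: 4.65
tcp_pos: [0.4437, 0.1421, 0.1408]
tcp_rot: [-3.06, -0.015, 0.108]
force: [-0.1, 0.1, -0.4]
grip_width: 0.0001
t 4.65 abc [-114.9  152.7   56.2] rotvec to go [-0.002 -0.015 -0.   ] F [-0.1  0.1 -0.4] w 0.0001
[-0.33 -0.07  0.04  0.01  0.04 -0.33]
```

```bash
cat >> h.py <<'E'
def knob(save=None):
    m=camera_model("wrist");p,d=read_camera("wrist")
    if save: cv2.imwrite(save,p)
    h=cv2.cvtColor(p,cv2.COLOR_BGR2HSV).astype(int)
    r=((h[...,0]<6)|(h[...,0]>174))&(h[...,1]>150)&(h[...,2]>60)
    for s,cc,M in cent(r)[:2]:
        D=np.median(d[M]);C,rr=ray(m,cc);print("red",s,cc.round(0),abc(C+rr[0]*(D+.008)).round(1))
E
python3 -c "
from h import *
knob('pics/w5.png');st();handle()"
```

```text
red [ 326  279   52   49 1233] [356. 302.] [-115.5  169.1   25. ]
red [275   0  12  56 303] [281.  23.] [ 25.5 128.  111.1]
t 4.70 abc [-114.6  154.4   55.7] rotvec to go [-0.    -0.016 -0.002] F [ 0.6 -1.3  1.3] w -0.0001
handle t 4.70 n 317 b 24.6 (mid 24.3) c -8.1
```

View pics/w5.png

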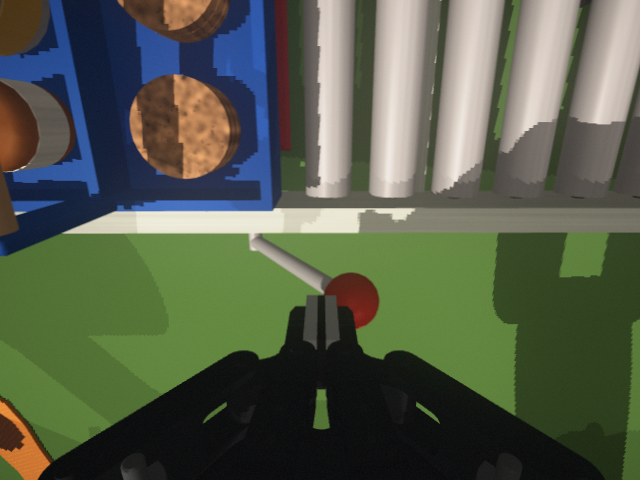

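Run:
```python
from h import *
m=camera_model("wrist");p,d=read_camera("wrist");st()
uv=np.array([[321,298],[312,298],[331,298],[321,303],[312,310],[331,320],[300,325],[345,325],[300,285],[285,270],[270,255]])
q=(dep(m,uv,d[uv[:,1],uv[:,0]])-H0)@T*1000
for a,b in zip(uv,q): print(a,b.round(1))
knob()
```

```text
t 4.80 abc [-114.7  152.5   56.3] rotvec to go [-0.002 -0.016 -0.002] F [-0.4  0.2  1.4] w 0.0000
[321 298] [-105.2  152.4    9.6]
[312 298] [-105.5  148.4   10.3]
[331 298] [-105.5  156.8   10.2]
[321 303] [-105.3  152.4    5.3]
[312 310] [-105.3  148.7   -0.7]
[331 320] [-105.5  156.3   -8.2]
[300 325] [-109.8  143.9   -4.7]
[345 325] [-109.9  162.1   -4.7]
[300 285] [-189.2  130.4  199.4]
[285 270] [-172.5  115.5  199.7]
[270 255] [-115.6  118.    91.6]
red [ 328  281   54   46 1369] [359. 302.] [-115.8  170.1   26.2]
red [278   0  12 142 818] [284.  66.] [  2.3 128.9 111.4]
```

Run:
```python
from h import *
for cam in("scene","top"):
    m=camera_model(cam);p,d=read_camera(cam);cv2.imwrite(f"pics/{cam}5.png",p)
    v,u=np.nonzero(d>0);P=(dep(m,np.c_[u,v],d[v,u])-H0)@T*1000
    k=(P[:,0]>-150)&(P[:,0]<-85)&(P[:,1]>110)&(P[:,1]<200)&(P[:,2]<75)&(P[:,2]>-150)
    print(cam,k.sum())
    px=p[v[k],u[k]];q=P[k]
    for lo in range(-120,75,10):
        s=(q[:,2]>=lo)&(q[:,2]<lo+10)
        if s.sum()>2: print(lo,s.sum(),q[s].min(0).round(),q[s].max(0).round(),px[s].mean(0).round())
st()
```

```text
scene 0
top 5
-100 3 [-127.  189.  -97.] [-112.  190.  -94.] [107. 141. 163.]
t 4.95 abc [-115.3  151.5   57.7] rotvec to go [-0.002 -0.014 -0.   ] F [-0.  -0.2  0.2] w 0.0002
```

Run:
```python
from h import *
m=camera_model("scene");p=cv2.imread("pics/scene5.png");V=m["view"]
def pr(abc_):
    w=H0+T@(np.array(abc_)/1000);c=V[:3,:3]@w+V[:3,3];x,y=c[0]/c[2],c[1]/c[2];f=1+m["k1"]*(x*x+y*y);K=m["camera_matrix"];return np.array([K[0,0]*x*f+K[0,2],K[1,1]*y*f+K[1,2]]),c[2]
for n,q in dict(tcp=[-115,152,57],short=[-115,152,11],knob=[-116,169,25],handle=[0,24,0]).items(): print(n,pr(q))
c,_=pr([-115,152,20]);x,y=c.astype(int);q=p[y-45:y+45,x-60:x+60].copy()
s=6;q=cv2.resize(q,None,fx=s,fy=s,interpolation=cv2.INTER_CUBIC)
for a,col in(([-115,152,57],(0,0,255)),([-115,152,11],(255,0,255)),([-116,169,25],(0,255,0)),([0,24,0],(255,255,0))):
    e,_=pr(a);cv2.circle(q,tuple(int(t) for t in ((e-[x-60,y-45])*s)),5,col,1)
cv2.imwrite("pics/sc5.png",np.clip(q*1.5,0,255).astype(np.uint8))
```

```text
tcp (array([386.98082034, 229.80225776]), np.float64(1.6953986678959079))
short (array([387.52391906, 219.10182008]), np.float64(1.6645941384954424))
knob (array([382.84498619, 220.57343933]), np.float64(1.681881709361935))
handle (array([408.42256456, 251.40274078]), np.float64(1.532562624045311))
```

View pics/sc5.png

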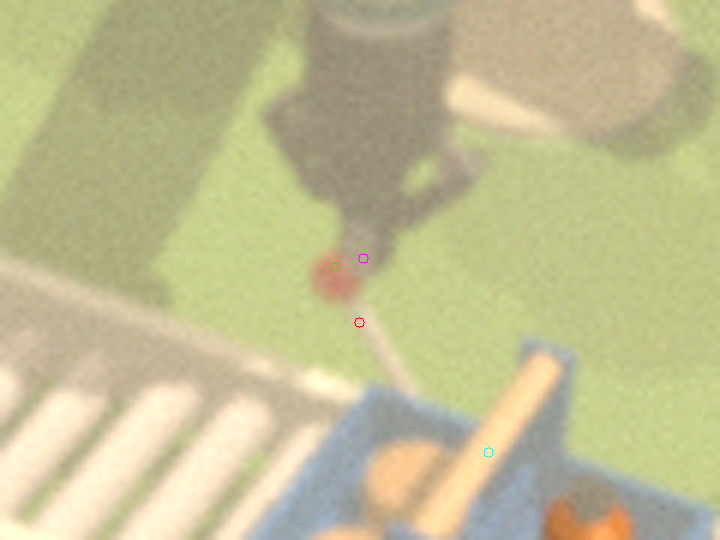

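The scene crop shows the actual fingertip at about (372,275), close to the "short" mark and well above the reported TCP (red mark). The wrist depth agrees: the real fingertips end about 45 mm behind the reported TCP. From here I plan with tip = TCP − 45 mm along z.

```bash
python3 -m crank '-0.003 -0.02 0 0 -0.012 0 0;0 -0.016 0.005 0 0 0 0;0 0 0.018 0 0 0 0;0 0 0.022 0 0 0 0;0 0 0.005 0 0 0 0;0 0 0 0 0 0 0' ;python3 - <<'E'
from h import *
st();knob();handle()
E
```

```text
t: 5.45
tcp_pos: [0.4366, 0.1878, 0.095]
tcp_rot: [-3.058, -0.006, 0.113]
force: [0.5, 0.4, -0.6]
grip_width: 0.0
t 5.45 abc [-117.   110.3  105.5] rotvec to go [-0.003 -0.006  0.004] F [ 0.5  0.4 -0.6] w 0.0000
red [ 442  326   82   75 4346] [484. 362.] [-115.7  168.4   27.4]
red [465 328   4   2   4] [466. 329.] [-108.7  165.1   37.9]
handle t 5.50 n 322 b 25.9 (mid 25.4) c -8.6
```

```bash
python3 -m crank '0 0.018 0.003 0 0 0 0;0 0.016 0.003 0 0 0 0;0 0.006 0.002 0 0 0 0' ;python3 - <<'E'
from h import *
o,R=st();print(o['joint_velocities'].round(2));knob();handle()
E
```

```text
t: 5.8
tcp_pos: [0.4438, 0.1491, 0.0891]
tcp_rot: [-3.057, -0.014, 0.115]
force: [-0.6, 0.4, 0.1]
grip_width: 0.0001
t 5.80 abc [-114.1  149.9  108.3] rotvec to go [-0.005 -0.014  0.006] F [-0.6  0.4  0.1] w 0.0001
[-0.14 -0.02  0.04  0.01 -0.04 -0.14]
red [ 382  311   69   59 2534] [417. 338.] [-113.8  188.    45.5]
red [284   0  10  78 610] [289.  35.] [  9.4 132.4 118.3]
handle t 5.85 n 310 b 33.2 (mid 32.8) c -8.1
```

```bash
python3 -m crank '-0.001 0.006 0 0 -0.005 0.005 0;0 -0.006 -0.041 0 0 0 0' ;python3 - <<'E'
from h import *
o,R=st();knob()
E
python3 -m crank '0.02 -0.008 -0.041 0 0 0 0.06;0.04 -0.01 -0.012 0 0 0 0.06;0.041 -0.01 0 0 0 0 0.06';python3 - <<'E'
from h import *
o,R=st();handle()
E
```

```text
t: 6.07
tcp_pos: [0.4392, 0.1468, 0.1238]
tcp_rot: [-3.053, 0.003, 0.109]
force: [-0.5, -0.3, -1.2]
grip_width: -0.0001
t 6.07 abc [-118.9  148.9   73.5] rotvec to go [-0.008  0.003 -0.001] F [-0.5 -0.3 -1.2] w -0.0001
red [ 375  281   54   40 1431] [403. 301.] [-118.9  188.5   42.8]
red [387 284   4   4   7] [389. 286.] [-112.1  181.6   46.4]
t: 6.37
tcp_pos: [0.5342, 0.1808, 0.1901]
tcp_rot: [-3.051, -0.022, 0.109]
force: [0.1, -0.2, 0.2]
grip_width: 0.0357
t 6.37 abc [-20.8 120.2   9.3] rotvec to go [-0.01  -0.022  0.002] F [ 0.1 -0.2  0.2] w 0.0357
handle t 6.37 n 93 b 91.2 (mid 90.0) c -7.5
```

```bash
python3 -m crank '0.011 0.002 0.006 -0.01 -0.02 0 0.065;0.01 0.01 0.006 0 0 0 0.065';python3 - <<'E'
from h import *
o,R=st();print((R.inv().apply(T@[0,0,1.])).round(3),"vel",o['joint_velocities'].round(2));handle("wrist","pics/w6.png");handle()
E
```

```text
t: 6.58
tcp_pos: [0.5642, 0.1771, 0.174]
tcp_rot: [-3.06, -0.0, 0.114]
force: [-0.3, -0.8, -0.3]
grip_width: 0.0646
t 6.58 abc [  8.7 128.5  24.8] rotvec to go [-0.001  0.     0.004] F [-0.3 -0.8 -0.3] w 0.0646
[0.    0.001 1.   ] vel [-0.22  0.32 -0.21 -0.   -0.1  -0.24]
handle t 6.58 n 9357 b 124.8 (mid 124.7) c -9.2
handle t 6.63 n 91 b 131.8 (mid 131.3) c -7.8
```

```bash
python3 -m crank '-0.004 0.023 0.012 0 0 0.003 0.065;-0.003 0.015 0.013 0 0 0 0.065';python3 - <<'E'
from h import *
o,R=st();handle("wrist","pics/w7.png");st()
E
```

```text
t: 6.85
tcp_pos: [0.5614, 0.1408, 0.148]
tcp_rot: [-3.06, -0.004, 0.111]
force: [-0.5, -0.3, -0.4]
grip_width: 0.0652
t 6.85 abc [  2.  166.2  47.9] rotvec to go [-0.002 -0.004  0.002] F [-0.5 -0.3 -0.4] w 0.0652
handle t 6.85 n 11616 b 166.6 (mid 166.7) c -9.2
t 6.90 abc [  0.6 168.1  50.5] rotvec to go [-0.001  0.     0.   ] F [ 0.1 -0.3 -1. ] w 0.0648
```

```bash
python3 -m crank '0 0.019 0.007 0 0 0 0.05;0 0.0135 0.005 0 0 0 0.03;0 0.0135 0 0 0 0 0.0';python3 - <<'E'
from h import *
o,R=st();handle("wrist","pics/w8.png");st()
E
```

```text
t: 7.15
tcp_pos: [0.5638, 0.0957, 0.1314]
tcp_rot: [-3.059, -0.002, 0.112]
force: [0.5, -3.2, 2.1]
grip_width: 0.0295
t 7.15 abc [ -0.6 212.5  60.8] rotvec to go [-0.003 -0.002  0.002] F [ 0.5 -3.2  2.1] w 0.0295
handle t 7.15 n 13014 b 217.0 (mid 217.5) c -9.3
t 7.20 abc [ -0.3 215.5  60.2] rotvec to go [-0.    -0.002  0.   ] F [-0.5 -2.7 -0.2] w 0.0218
```

```bash
python3 -m crank '0 0.015 0 0 0 0 0;0 0.0135 0 0 0 0 0';python3 - <<'E'
from h import *
o,R=st();print(o['joint_velocities'].round(2))
E
```

```text
t: 7.37
tcp_pos: [0.5672, 0.0646, 0.1305]
tcp_rot: [-3.06, -0.003, 0.111]
force: [0.2, 0.7, -5.6]
grip_width: 0.0161
t 7.37 abc [ -0.7 243.7  59.2] rotvec to go [-0.001 -0.002  0.002] F [ 0.2  0.7 -5.6] w 0.0161
[-0.27  0.01  0.    0.02  0.01 -0.28]
```

```bash
python3 -m crank '0 0.0125 0.0006 0 0 0 0;0 0.011 0.0006 0 0 0 0;0 0.0095 0.0006 0 0 0 0';python3 -c "
from h import *
o,R=st()"
```

```text
t: 7.62
tcp_pos: [0.5711, 0.0288, 0.1267]
tcp_rot: [-3.061, -0.003, 0.11]
force: [-1.5, 0.0, 1.6]
grip_width: 0.0159
t 7.62 abc [ -0.7 280.   60.2] rotvec to go [-0.001 -0.003  0.001] F [-1.5  0.   1.6] w 0.0159
```

Force is back near zero at the right height, so I finish slowing down.

```bash
python3 -m crank '0 0.0085 0 0 0 0 0;0 0.007 0 0 0 0 0;0 0.0055 0 0 0 0 0;0 0.004 0 0 0 0 0;0 0.0025 0 0 0 0 0;0 0.0012 0 0 0 0 0;0 0 0 0 0 0 0';python3 -c "
from h import *
o,R=st();print(o['joint_velocities'].round(3))"
```

```text
t: 8.2
tcp_pos: [0.5749, -0.0045, 0.124]
tcp_rot: [-3.061, -0.003, 0.108]
force: [0.2, -0.3, -1.0]
grip_width: 0.0163
t 8.20 abc [ -0.6 313.6  60.2] rotvec to go [-0.    -0.003 -0.001] F [ 0.2 -0.3 -1. ] w 0.0163
[ 0.004  0.002 -0.002  0.001  0.004  0.001]
```

```bash
python3 -m crank '0 0 0 0 0 0 0;0 0 0 0 0 0 0;0 0 0 0 0 0 0;0 0 0 0 0 0 0';python3 -c "
from h import *
o,R=st()
p,d=read_camera('top');cv2.imwrite('pics/t9.png',cv2.resize(p[170:310,140:450],None,fx=2.5,fy=2.5));handle();handle('wrist','pics/w9.png');st()"
```

```text
t: 8.53
tcp_pos: [0.5748, -0.0035, 0.1241]
tcp_rot: [-3.061, -0.003, 0.11]
force: [-0.5, -0.2, -2.4]
grip_width: 0.0164
t 8.53 abc [ -0.6 312.6  60.1] rotvec to go [-0.    -0.003  0.   ] F [-0.5 -0.2 -2.4] w 0.0164
handle t 8.58 n 83 b 310.0 (mid 310.3) c -7.3
handle t 8.63 n 12918 b 311.4 (mid 311.4) c -9.2
t 8.68 abc [ -0.6 312.7  60.1] rotvec to go [-0.001 -0.003  0.   ] F [ 0.4  0.3 -2.1] w 0.0163
```

View pics/w9.png

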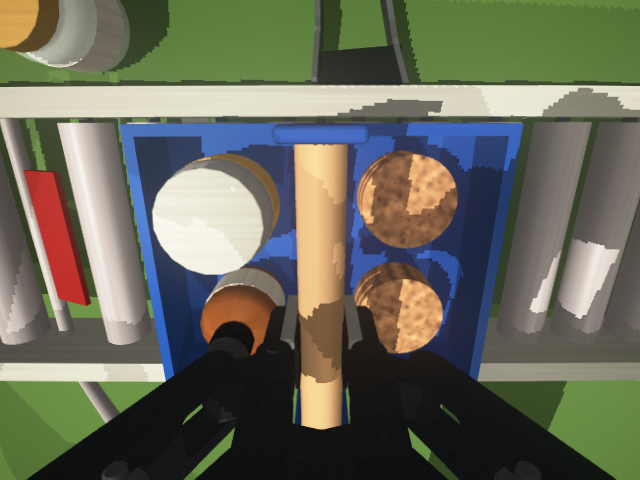

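The wrist view shows the bar (column 321) between the pads and the tin (215,218) and bottle (240,320) upright in the tray. I hold still.

```bash
python3 -m crank '0 0 0 0 0 0 0;0 0 0 0 0 0 0;0 0 0 0 0 0 0;0 0 0 0 0 0 0;0 0 0 0 0 0 0;0 0 0 0 0 0 0;0 0 0 0 0 0 0;0 0 0 0 0 0 0;0 0 0 0 0 0 0;0 0 0 0 0 0 0;0 0 0 0 0 0 0;0 0 0 0 0 0 0;0 0 0 0 0 0 0' >/dev/null;python3 -m crank '0 0 0 0 0 0 0;0 0 0 0 0 0 0;0 0 0 0 0 0 0;0 0 0 0 0 0 0;0 0 0 0 0 0 0;0 0 0 0 0 0 0;0 0 0 0 0 0 0;0 0 0 0 0 0 0;0 0 0 0 0 0 0;0 0 0 0 0 0 0;0 0 0 0 0 0 0;0 0 0 0 0 0 0;0 0 0 0 0 0 0;0 0 0 0 0 0 0';python3 -c "
from h import *
o,R=st()"
```

```text
t: 10.93
tcp_pos: [0.5748, -0.0035, 0.1241]
tcp_rot: [-3.061, -0.003, 0.11]
force: [-0.1, 0.0, -2.2]
grip_width: 0.0162
t 10.93 abc [ -0.5 312.6  60.1] rotvec to go [-0.001 -0.003  0.001] F [-0.1  0.  -2.2] w 0.0162
```

```bash
python3 -m crank '0 0.0015 0.0002 0 0 0 0;0 0.003 0 0 0 0 0;0 0.004 0 0 0 0 0;0 0.005 0 0 0 0 0;0 0.005 0 0 0 0 0;0 0.005 0 0 0 0 0;0 0.005 0 0 0 0 0;0 0.005 0 0 0 0 0;0 0.005 0 0 0 0 0;0 0.005 0 0 0 0 0;0 0.005 0 0 0 0 0;0 0.005 0 0 0 0 0;0 0.005 0 0 0 0 0;0 0.005 0 0 0 0 0;0 0.005 0 0 0 0 0;0 0.005 0 0 0 0 0;0 0.005 0 0 0 0 0;0 0.005 0 0 0 0 0';python3 -c "
from h import *
o,R=st()"
```

```text
t: 12.43
tcp_pos: [0.5851, -0.0951, 0.1167]
tcp_rot: [-3.061, -0.004, 0.11]
force: [-0.2, -0.0, -2.0]
grip_width: 0.0161
t 12.43 abc [-3.00e-01  4.05e+02  6.01e+01] rotvec to go [-0.001 -0.004  0.001] F [-0.2 -0.  -2. ] w 0.0161
```

```bash
python3 -m crank '0 0.005 0 0 0 0 0;0 0.005 0 0 0 0 0;0 0.005 0 0 0 0 0;0 0.005 0 0 0 0 0;0 0.005 0 0 0 0 0;0 0.005 0 0 0 0 0;0 0.005 0 0 0 0 0;0 0.005 0 0 0 0 0;0 0.005 0 0 0 0 0;0 0.005 0 0 0 0 0;0 0.005 0 0 0 0 0;0 0.005 0 0 0 0 0;0 0.005 0 0 0 0 0;0 0.005 0 0 0 0 0;0 0.005 0 0 0 0 0;0 0.005 0 0 0 0 0;0 0.004 0 0 0 0 0;0 0.003 0 0 0 0 0;0 0.002 0 0 0 0 0;0 0.002 0 0 0 0 0';python3 -c "
from h import *
o,R=st()
handle('wrist')"
```

```text
t: 14.1
tcp_pos: [0.5964, -0.1961, 0.1085]
tcp_rot: [-3.061, -0.005, 0.109]
force: [0.2, -0.2, -1.8]
grip_width: 0.0159
t 14.10 abc [-1.00e-01  5.07e+02  6.01e+01] rotvec to go [-0.    -0.005  0.   ] F [ 0.2 -0.2 -1.8] w 0.0159
handle t 14.10 n 12892 b 505.8 (mid 505.9) c -9.3
```

Now 2 mm per row, watching for contact.

```bash
python3 -m crank '0 0.002 0 0 0 0 0;0 0.002 0 0 0 0 0;0 0.002 0 0 0 0 0;0 0.002 0 0 0 0 0;0 0.002 0 0 0 0 0;0 0.002 0 0 0 0 0;0 0.002 0 0 0 0 0;0 0.002 0 0 0 0 0;0 0.002 0 0 0 0 0;0 0.002 0 0 0 0 0;0 0.002 0 0 0 0 0;0 0.002 0 0 0 0 0';python3 -c "
from h import *
o,R=st()"
```

```text
t: 15.15
tcp_pos: [0.5993, -0.222, 0.1064]
tcp_rot: [-3.061, -0.005, 0.109]
force: [-0.3, -0.7, -2.2]
grip_width: 0.0163
t 15.15 abc [ -0.  533.2  60.1] rotvec to go [-0.    -0.005  0.   ] F [-0.3 -0.7 -2.2] w 0.0163
```

```bash
python3 -m crank '0 0.0015 0 0 0 0 0;0 0.0015 0 0 0 0 0;0 0.0015 0 0 0 0 0;0 0.0015 0 0 0 0 0';python3 -c "
from h import *
o,R=st()"
```

```text
t: 15.48
tcp_pos: [0.6001, -0.2287, 0.1059]
tcp_rot: [-3.061, -0.005, 0.109]
force: [-0.3, -0.2, -1.9]
grip_width: 0.0161
t 15.48 abc [  0.  540.   60.1] rotvec to go [-0.    -0.005  0.   ] F [-0.3 -0.2 -1.9] w 0.0161
```

```bash
python3 -m crank '0 0.0012 0 0 0 0 0;0 0.0012 0 0 0 0 0;0 0.0012 0 0 0 0 0;0 0.0012 0 0 0 0 0';python3 -c "
from h import *
o,R=st()"
```

```text
t: 15.82
tcp_pos: [0.6007, -0.234, 0.1055]
tcp_rot: [-3.061, -0.005, 0.109]
force: [0.1, -0.3, -1.3]
grip_width: 0.0165
t 15.82 abc [  0.  545.3  60.1] rotvec to go [-0.    -0.005  0.   ] F [ 0.1 -0.3 -1.3] w 0.0165
```

```bash
python3 -m crank '0 0.0012 0 0 0 0 0;0 0.0012 0 0 0 0 0;0 0.0012 0 0 0 0 0';python3 -c "
from h import *
o,R=st()"
```

```text
t: 16.07
tcp_pos: [0.6011, -0.2379, 0.1052]
tcp_rot: [-3.061, -0.005, 0.109]
force: [-0.2, -0.6, -1.8]
grip_width: 0.0162
t 16.07 abc [  0.  549.2  60.1] rotvec to go [-0.    -0.005  0.   ] F [-0.2 -0.6 -1.8] w 0.0162
```

```bash
python3 -m crank '0 0.0012 0 0 0 0 0;0 0.0012 0 0 0 0 0';python3 -c "
from h import *
o,R=st()"
```

```text
t: 16.23
tcp_pos: [0.6014, -0.2405, 0.1049]
tcp_rot: [-3.061, -0.005, 0.109]
force: [0.6, -0.3, -2.5]
grip_width: 0.0163
t 16.23 abc [  0.  551.9  60.2] rotvec to go [-0.    -0.005  0.   ] F [ 0.6 -0.3 -2.5] w 0.0163
```

```bash
python3 -m crank '0 0.0012 0 0 0 0 0;0 0.0012 0 0 0 0 0';python3 -c "
from h import *
o,R=st()"
```

```text
t: 16.4
tcp_pos: [0.6016, -0.2413, 0.1053]
tcp_rot: [-3.058, -0.004, 0.111]
force: [-2.0, 5.7, 1.3]
grip_width: 0.0162
t 16.40 abc [1.000e-01 5.526e+02 5.970e+01] rotvec to go [-0.004 -0.004  0.002] F [-2.   5.7  1.3] w 0.0162
```

```bash
python3 -m crank '0 0.0012 0 0 0 0 0;0 0.0012 0 0 0 0 0';python3 -c "
from h import *
o,R=st()"
```

```text
t: 16.57
tcp_pos: [0.6016, -0.2415, 0.1057]
tcp_rot: [-3.054, -0.004, 0.113]
force: [-2.5, 4.6, 0.1]
grip_width: 0.0162
t 16.57 abc [1.000e-01 5.528e+02 5.930e+01] rotvec to go [-0.008 -0.003  0.004] F [-2.5  4.6  0.1] w 0.0162
```

Contact at b≈552 with about 5 N. I let go.

```bash
python3 -m crank '0 0 0 0 0 0 0;0 0 0 0 0 0 0.025;0 0 0 0 0 0 0.03;0 0 0 0 0 0 0.05;0 0 0 0 0 0 0.06;0 0 0 0 0 0 0.06;0 0 0 0 0 0 0.06';python3 -c "
from h import *
o,R=st();handle('wrist')"
```

```text
t: 17.15
tcp_pos: [0.6024, -0.2421, 0.1071]
tcp_rot: [-3.055, -0.006, 0.113]
force: [-0.7, 0.9, 0.2]
grip_width: 0.0599
t 17.15 abc [  0.8 553.3  57.8] rotvec to go [-0.007 -0.006  0.004] F [-0.7  0.9  0.2] w 0.0599
no handle 5
```

```bash
python3 -m crank '0 0 -0.012 0 0 0 0.06;0 0 -0.025 0 0 0 0.06;0 0 -0.035 0 0 0 0.06;0 0 -0.035 0 0 0 0.06;0 0 -0.035 0 0 0 0.06;-0.035 0 -0.01 0 0 0 0.06;-0.041 0 0 0 0 0 0.06;-0.041 0 0 0 0 0 0.06;-0.041 0 0 0 0 0 0.06;-0.041 0 0 0 0 0 0.06;0 0 0 0 0 0 0.06;0 0 0 0 0 0 0.06';sed -i 's/q\[:,1\]-200)<320/q[:,1]-300)<350/' h.py;python3 -c "
from h import *
o,R=st();handle('top','pics/te.png');handle('top')
p=cv2.imread('pics/te.png')[120:350,80:560];cv2.imwrite('pics/te2.png',cv2.resize(p,None,fx=1.66,fy=1.66,interpolation=cv2.INTER_CUBIC))"
```

```text
t: 18.2
tcp_pos: [0.3997, -0.2798, 0.2718]
tcp_rot: [-3.061, -0.009, 0.115]
force: [-0.1, -0.8, 0.5]
grip_width: 0.0602
t 18.20 abc [-204.8  555.5 -107.5] rotvec to go [-0.    -0.009  0.006] F [-0.1 -0.8  0.5] w 0.0602
handle t 18.20 n 328 b 548.7 (mid 550.0) c -6.8
handle t 18.25 n 325 b 548.7 (mid 550.0) c -6.9
```

View pics/te2.png

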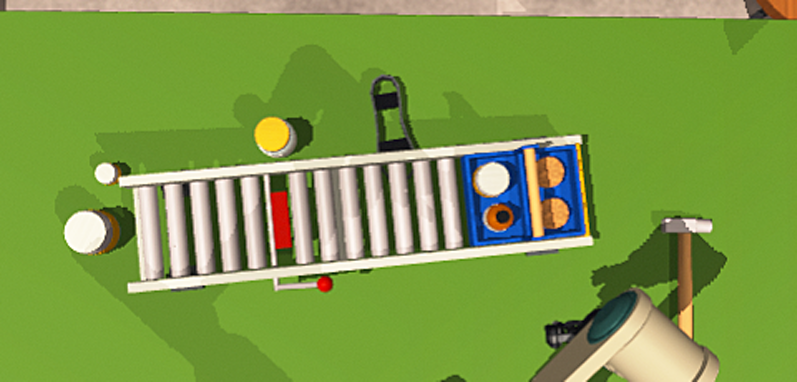

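The final view shows the tray against the yellow stop (580,190). The tin (491,180) and bottle (499,217) are upright, the lever is fully down with its knob at (325,284), and the bystanders are in place.

```bash
python3 -c "
from h import *
hand_in()"
```

```text
the job is handed in; nothing more can be done
```

The job is done and handed in, with the robot's clock at about 18.3 s. I pushed the blade stop fully over and caught the tray by its handle at about 0.16 m/s. I slowed it to a standstill about 240 mm before the end stop, held it about 2.7 s, then eased it down at up to 65 mm/s, slowing to about 15 mm/s at the end. It met the end stop with about 5 N, and I let go and moved the hand clear.

**Failed or disagreed**
- The first two pushes slipped over the knob, leaving the lever just short of release; the tray had only crept about 25 mm against the blade. The real fingertips end about 45 mm short of the reported TCP, as the wrist depth and the scene camera both showed. I corrected for this, and the third push released the tray.
- With the fingers on the bar, the vertical force briefly read about 6 N, so the tray may have been partly unweighted. I lowered the hand 1 mm and the force dropped.
- The opening read 16 mm on the 18 mm bar.
- The final handle position read 549 mm down the track from the top camera, against 552 mm from the arm at contact. This is within the camera's calibration error.

**Last checks**
- The knob measured at its downhill limit (188 mm against 186 mm expected).
- The tray stood still against the yellow stop, the same position in two readings.
- The bottle and tin were upright, and the jar, die and mallet looked undisturbed.
- The hand was more than 200 mm clear and touching nothing.

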